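# Hold the punch press's swing lever level over its post

### The arm

A 7-joint arm with a two-finger parallel gripper is mounted at the origin on the work surface. World frame = base frame: x ahead of the robot, y to its left, z up, the work surface at z = 0. Lengths are in mm, angles in rad, forces in N, time in s.
With the tool pointing down it reaches from about 425 to 875 mm from the base axis. Payload 4.7 kg.
Tool frame: the origin (TCP) lies at the very end of the fingers, on their centre line; the grasp point (between the pads) lies 19 mm behind it; z points along the fingers, y is the direction in which the jaws open and shut (so a half turn about z gives the same grasp; the last joint's range is limited). The gripper opens to 85 mm and grips with 20 to 120 N. Pads are 22 mm wide; open, the fingers measure 114 mm over their backs; the gripper's body (76 mm by 85 mm) begins 54 mm behind the grasp point. The pads swing forward as they close: fully open they stand 13 mm farther back than shut.
Start: joints at [-1.173, 0.321, -0.07, 1.45, 0.023, 1.371, -0.057], TCP at [243.418, 602.721, 231.349] pointing down, gripper open.
Joint ranges: [-2.86, 2.86], [-0.3, 2.09], [-1.38, 1.24], [0.06, 2.45], [-1.56, 4.7], [0.09, 2.05], [-2.69, 2.69]. Speed limits (rad/s): [2.57, 2.57, 3.14, 3.14, 3.14, 3.14, 3.14].

### API

Orientations are given as [roll, pitch, yaw] about the fixed x, y, z axes, in that order (R = Rz(yaw) Ry(pitch) Rx(roll)).
In Python, from rig import bot, viewer, order gives the robot as it stands.
- The arm moves only by the tool drive_tool, never from a script. Its arguments are lists of equal length, an entry for each row: "offset": the shift along the world's x, y, z in mm, a list of three; "rotation": the turn, a rotation vector about the world's x, y, z in rad, a list of three; "hand": the finger opening in mm, from 0 to 85.4. In form: {"offset": [[dx, dy, dz], ...], "rotation": [[rx, ry, rz], ...], "hand": [hand, ...]}. A call has exactly 10 rows; each row is the pose to reach, as a shift and turn from the pose measured when the call began; what a row does not reach only later rows make up. A row lasts 1/10 s, in which the tool goes at most 50 mm and 8.59 degrees, less where a joint would pass 70% of its speed; a pose out of reach is approached as far as the arm can. A call with a gripper value outside its range is refused whole. The fingers move at their own pace and stop on an object; the grip force is fixed at half the most. Time passes only in rows, so rows that repeat a pose let the fingers close, or fill a call up. It gives the time, the measured TCP pose, the force and the opening at its end, in the units of the state.
- bot.get_obs(): the state, without advancing time (a new reading comes with each control period).
- viewer.capture(name): name is "scene" or "side" or "wrist"; returns a dict with "img" (400x640x3 uint8, blue, green, red), "z_map" (400x640 float32, mm along the optical axis (not along the pixel's ray), 0 where there is no reading), "fov_y" (degrees; the focal length in pixels is half the picture's height over the tangent of half this angle, whatever the lens; pixels are square), "cx", "cy" (the principal point, pixels), "pose" (4x4, takes a point from camera to world coordinates); the wrist camera has in their place "mount" (4x4, takes a point from camera to tool coordinates, whose origin is the TCP and whose axes are the flange's). Camera axes: x right, y up, looking along -z (the intrinsics and any distortion apply to the point x, -y, -z); pixel columns grow to the right and rows downward; lengths in mm; the calibration is good to about 2 mm. A picture is of the moment at which its call begins: read the wrist's pose just before it.
- order.job_done(): hands the job in, once; it reports no verdict.
The state is a dict: "clock": time; "qpos": joint angles; "dq": joint speeds; "tau": joint torques, N m; "eef_pos": TCP position; "tcp_rot": TCP orientation; "wrist_force": force on the tool from outside, world axes, zero at the start; "moment": the same for the moment, N m; "grip_width": opening from 0.0 (shut) to 1.0 (fully open).
Only numpy, scipy, OpenCV 4.12 (cv2) and the standard library are available. Lean on these libraries where they do the work, as an engineer would, in place of code of your own. Each camera call takes 0.05 s, during which the arm holds its last target.

### The job

I am about to oil the post of the bench punch, so take the loose swing lever lying on the bench, lift it by its balance point, and hold it level over the press: the bore of its heavy hub right above the upright post and its punch right above the anvil, with the hub's underside about 3 cm clear of the post's top. Do not bump the press, with the lever or with yourself, and leave the shoe, glue bottle, tin and hammer where they are. Finish while still holding the lever there, steady; do not fit it or put it down.

Things in the scene. Friction and masses are not known exactly. Their poses are not given: they have to be found in the camera images.
- swinglever: The loose swing lever, one rigid bare-steel casting, 0.55 to 0.95 kg, lying on the bench: heavy round hub (45 mm diameter, 48 mm tall, upright 20 mm bore) at one end, straight bar, slimmer upright punch (22 mm diameter, 50 mm tall) at the other; 180 mm between their axes. Origin on its underside, below the balance point. x: along the bar from hub to punch; z: up.
- lever_balance (a point): Balance point of the swing lever, off-centre because of the heavy hub: 60 mm from the hub's axis, 120 mm from the punch's, at mid-height of the bar, 25 mm above the lever's underside. The bar is 14 mm wide and 18 mm tall (16 to 34 mm above the underside), free to grip from 23 to 168 mm from the hub's axis. Axes as swinglever.
- lever_hub (a point): Centre of the hub's underside, on the axis of its bore. Axes as swinglever. A small set screw sticks 20 mm out of the hub's side (+y), 30 mm up.
- lever_punch (a point): Centre of the underside of the swing lever's punch, level with lever_hub. Axes as swinglever.
- press: The bench punch's base, dark cast iron, fixed to the bench: a flat foot 275 x 85 x 16 mm along its x axis, with the post at one end and the anvil at the other. Origin on the bench, on the centre line, 60 mm from the post's axis towards the anvil, so straight under where the balance point belongs. x axis: from post to anvil; z up.
- press_post (a point): Centre of the top of the upright post, 120 mm above the bench: a bright steel pin of 16 mm diameter standing 43 mm out of a collar on a 50 mm square block (block top 65 mm, collar top 77 mm above the bench). Axes as press.
- press_anvil (a point): Centre of the top of the anvil, 54 mm above the bench: a short broad bright steel cylinder of 44 mm diameter, 180 mm from the post's axis. Axes as press.
- shoe_mid (a point): A tan leather shoe standing on the bench, 265 mm long, 90 mm tall; its middle, 45 mm up. Not to be moved.
- glue_mid (a point): A white squeeze bottle of glue, 48 mm diameter, 130 mm tall; the point on its axis 50 mm up. Not to be moved.
- tin_mid (a point): A shallow open round tin, 70 mm diameter, 35 mm tall; its middle. Not to be moved.
- hammer_mid (a point): A hammer lying on the bench, 240 mm long; its middle. Not to be moved.
There are look-alikes about, which are no part of the job. What is shaped like the swinglever but black or red is not meant.

How it is judged:
By the outcome, as a careful person would: the job done as asked, in the order asked, and still so for the second after the job is handed in, while the arm keeps its last pose, push and grip.
It also fails if it takes over 40 s, if anything falls off the work surface, if the arm or the gripper's body presses on something with over 40 N, if the wrist force passes 120 N, or if a joint passes its speed limit or range.

## Working session

There is one attempt and no reset: what is moved stays moved. The work goes in short steps, Python scripts to look and compute and a tool call to move; the robot and the scene stay as the last step left them, time stands still between calls to the robot, and variables do not carry over. Pictures are saved under pics/ and viewed, and the job is handed in when it is done.

Besides the shell and the picture viewer there is one more tool, called as name(argument=value, ...), one argument or row to a line, values as JSON. drive_tool: Moves the arm, as the interface text tells. Its arguments: {"type":"object","properties":{"offset":{"type":"array","items":{"type":"array","items":{"type":"number"}}},"rotation":{"type":"array","items":{"type":"array","items":{"type":"number"}}},"hand":{"type":"array","items":{"type":"number"}}},"required":["offset","rotation","hand"]}

```bash
ls; mkdir -p pics
cat > h.py <<'E'
import numpy as np, cv2
from rig import bot, viewer, order
from scipy.spatial.transform import Rotation as R
def cap(name,tag):
    o=bot.get_obs(); c=viewer.capture(name)
    if 'pose' not in c:
        T=np.eye(4);T[:3,:3]=R.from_euler('xyz',o['tcp_rot']).as_matrix();T[:3,3]=o['eef_pos'];c['pose']=T@c['mount']
    cv2.imwrite(f'pics/{tag}.png',c['img']); np.savez(f'{tag}.npz',**{k:v for k,v in c.items()})
    return c
def xyz(c,u,v,z=None):
    f=200/np.tan(np.radians(float(c['fov_y']))/2)
    zm=c['z_map']; 
    if z is None: z=float(zm[int(round(v)),int(round(u))])
    p=np.array([(u-float(c['cx']))/f*z,-(v-float(c['cy']))/f*z,-z,1]); return (c['pose']@p)[:3]
def ray(c,u,v,h):
    a=c['pose'][:3,3]; b=xyz(c,u,v,1000.); return a+(b-a)*(h-a[2])/(b[2]-a[2])
def cloud(c):
    f=200/np.tan(np.radians(float(c['fov_y']))/2)
    v,u=np.mgrid[0:400,0:640]; z=c['z_map']
    p=np.stack([(u-float(c['cx']))/f*z,-(v-float(c['cy']))/f*z,-z,np.ones_like(z)],-1)@c['pose'].T
    return p[...,:3]
E
python3 - <<'E'
from h import *
for n in ['scene','side','wrist']:
    c=cap(n,n+'0'); print(n,[k for k in c],c['fov_y'],c['cx'],c['cy'],c['pose'].round(3).tolist())
print(bot.get_obs())
E
```

```text
pics
scene ['img', 'z_map', 'fov_y', 'cx', 'cy', 'pose'] 48.86366016943505 319.8403589825893 198.80440699791896 [[-0.222, -0.779, 0.586, 1177.093], [0.975, -0.179, 0.132, 34.637], [0.003, 0.601, 0.799, 976.285], [0.0, 0.0, 0.0, 1.0]]
side ['img', 'z_map', 'fov_y', 'cx', 'cy', 'pose'] 46.855060694895585 325.61352780788286 196.11871713386805 [[0.995, 0.083, -0.054, 455.848], [-0.099, 0.768, -0.633, -930.332], [-0.011, 0.635, 0.772, 1090.967], [0.0, 0.0, 0.0, 1.0]]
wrist ['img', 'z_map', 'fov_y', 'cx', 'cy', 'mount', 'pose'] 59.38996334009456 322.7661160303602 202.9713636607903 [[0.375, -0.881, -0.29, 167.942], [0.927, 0.356, 0.119, 633.655], [-0.002, -0.313, 0.95, 371.565], [0.0, 0.0, 0.0, 1.0]]
{'clock': 0.15, 'qpos': array([-1.17286858,  0.32166049, -0.07006576,  1.45137656,  0.02261018,
        1.3707921 , -0.05690137]), 'dq': array([ 5.88544170e-04, -1.83868901e-03,  1.15514503e-04, -4.01881042e-03,
        8.17045748e-05, -9.28307254e-04,  6.25924818e-04]), 'tau': array([-2.12728542e-04, -4.94100845e+01, -3.82990977e-01, -3.14684451e+01,
        1.29893131e-02,  8.31674784e-03,  1.40944945e-05]), 'eef_pos': array([243.31557408, 602.31601328, 230.47870174]), 'tcp_rot': array([-3.14014567e+00,  1.00868623e-04,  2.75777158e+00]), 'wrist_force': array([-0.20996057, -0.31012323,  0.00861267]), 'moment': array([-0.03599254, -0.0165803 , -0.00473013]), 'grip_width': 0.9993544555771527}
```

View pics/scene0.png

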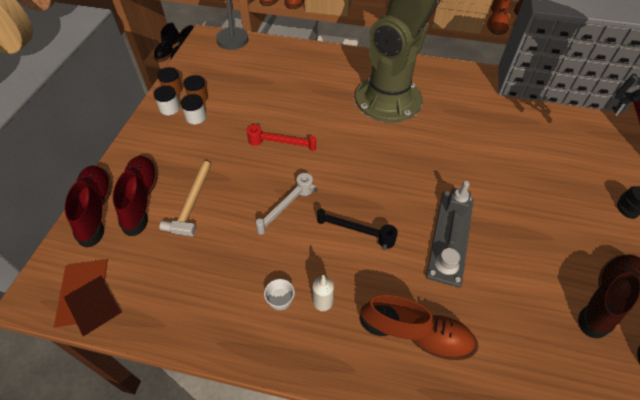

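View pics/side0.png

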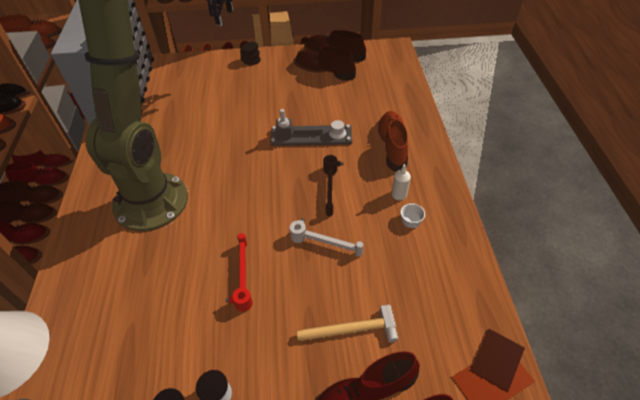

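View pics/wrist0.png

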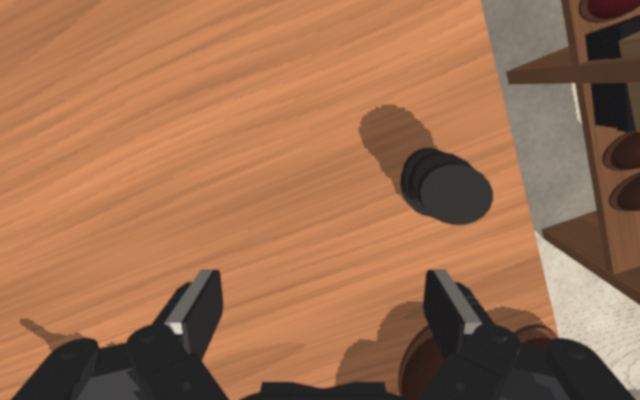

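Run:
```python
import cv2,numpy as np
a=cv2.imread('pics/scene0.png');b=cv2.imread('pics/side0.png')
f=lambda i,x,y,w,h,k:cv2.resize(i[y:y+h,x:x+w],None,fx=k,fy=k,interpolation=cv2.INTER_CUBIC)
c1=f(a,240,160,100,75,4);c2=f(a,410,170,100,75*2-30,4)
c3=f(b,280,210,100,75,4);c4=f(b,260,95,100,120,4)
cv2.imwrite('pics/z1.png',np.vstack([np.hstack([c1,c3])]))
cv2.imwrite('pics/z2.png',np.hstack([c2,c4]))
```

```text
(no output)
```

View pics/z1.png

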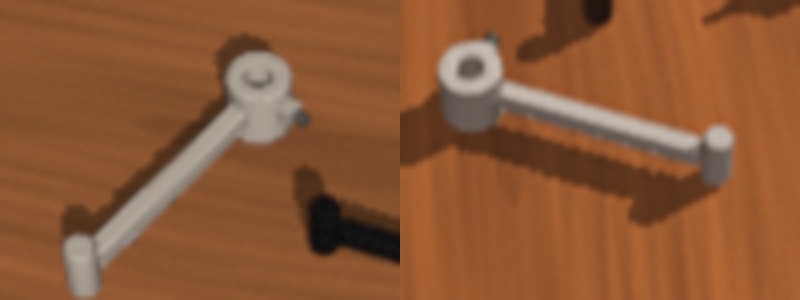

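View pics/z2.png

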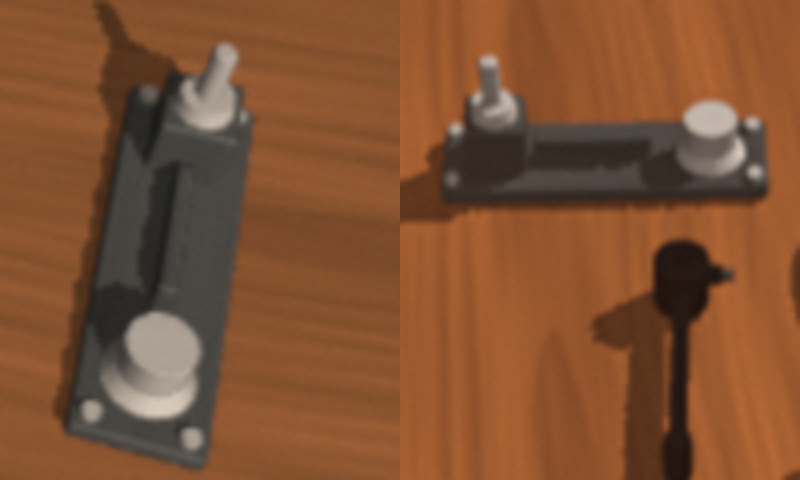

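Run:
```python
from h import *
S=dict(np.load('scene0.npz'));D=dict(np.load('side0.npz'))
for n,h,a,b in [('hub',48,(304.1,178.9),(297.2,226.6)),('punch',50,(259.7,220.4),(359.1,243.4)),('post',120,(466.1,182.1),(281.7,110.2)),('anvil',54,(450.3,255.1),(337.1,124.1))]:
    print(n,ray(S,*a,h).round(1),xyz(S,*a).round(1),ray(D,*b,h).round(1),xyz(D,*b).round(1))
# clouds
for nm,c in(('S',S),('D',D)):
    P=cloud(c); ok=(c['z_map']>0)
    for n,lo,hi,x,y in [('hub',46,53,(510,-110),45),('punch',46,55,(0,0),45)]:
        pass
    q=P[ok]; t=q[(np.abs(q[:,2])<4)]; print(nm,'table z med',np.median(t[:,2]))
for n,u,v in [('shoe',400,310),('shoe2',445,330),('glue',323,280),('tin',279,290),('hamhead',178,228),('hamend',208,163),('black hub',387,232),('black p',320,214)]:
    print(n,xyz(S,u,v).round())
```

```text
hub [ 439.3 -175.3   48. ] [ 428.1 -178.5   33.9] [ 439.6 -175.4   48. ] [ 439.3 -164.1   32.4]
punch [ 598.5 -251.5   50. ] [ 600.3 -250.6   52.8] [ 602.1 -250.2   50. ] [ 602.2 -249.7   49.2]
post [415.4 239.4 120. ] [417.6 238.8 122.4] [418.6 238.4 120. ] [418.6 238.7 119.7]
anvil [594.7 224.5  54. ] [596. 224.  56.] [597.4 225.9  54. ] [597.2 224.7  55.1]
S table z med 1.2974894375115582
D table z med 0.4405695634401354
shoe [750. 125.  32.]
shoe2 [1177.   35.  976.]
glue [761. -51. 123.]
tin [ 751. -160.    4.]
hamhead [ 654. -456.   27.]
hamend [ 423. -466.   22.]
black hub [546.  69.  28.]
black p [ 546. -107.   51.]
```

drive_tool(
  offset=[
    [30,-40,5],
    [60,-80,10],
    [90,-120,20],
    [120,-160,20],
    [150,-200,20],
    [180,-240,20],
    [210,-280,20],
    [235,-320,20],
    [255,-360,20],
    [265,-400,20],
  ],
  rotation=[
    [0,0,0],
    [0,0,0],
    [0,0,0],
    [0,0,0],
    [0,0,0],
    [0,0,0],
    [0,0,0],
    [0,0,0],
    [0,0,0],
    [0,0,0],
  ],
  hand=[85,85,85,85,85,85,85,85,85,85],
)

```text
clock: 1.15
eef_pos: [509.5, 199.8, 250.1]
tcp_rot: [-3.14, 0.001, 2.756]
wrist_force: [1.4, 1.0, 1.0]
grip_width: 0.997
```

drive_tool(
  offset=[
    [0,-42,0],
    [0,-84,0],
    [0,-126,0],
    [0,-168,0],
    [-5,-210,0],
    [-5,-252,0],
    [-10,-294,-10],
    [-16,-336,-25],
    [-16,-375,-40],
    [-16,-400,-60],
  ],
  rotation=[
    [0,0,0],
    [0,0,0],
    [0,0,0],
    [0,0,0],
    [0,0,-0.02],
    [0,0,-0.04],
    [0,0,-0.05],
    [0,0,-0.05],
    [0,0,-0.05],
    [0,0,-0.05],
  ],
  hand=[85,85,85,85,85,85,85,85,85,85],
)

```text
clock: 2.15
eef_pos: [493.0, -203.8, 190.3]
tcp_rot: [-3.139, 0.003, 2.703]
wrist_force: [0.5, 0.6, 0.1]
grip_width: 0.992
```

Run:
```python
from h import *
c=cap('wrist','w1'); o=bot.get_obs(); print(o['eef_pos'],o['tcp_rot'],o['qpos'],c['pose'].round(3))
```

```text
[ 490.28488954 -207.02620984  186.70894576] [-3.13520359e+00 -1.69372469e-03  2.69869357e+00] [-0.24295127  0.10402776  0.63074905  1.82254664 -0.05820318  1.23751583
  1.53230076] [[ 4.25000e-01 -8.59000e-01 -2.85000e-01  4.19177e+02]
 [ 9.05000e-01  4.03000e-01  1.36000e-01 -1.68107e+02]
 [-2.00000e-03 -3.16000e-01  9.49000e-01  3.31357e+02]
 [ 0.00000e+00  0.00000e+00  0.00000e+00  1.00000e+00]]
```

View pics/w1.png

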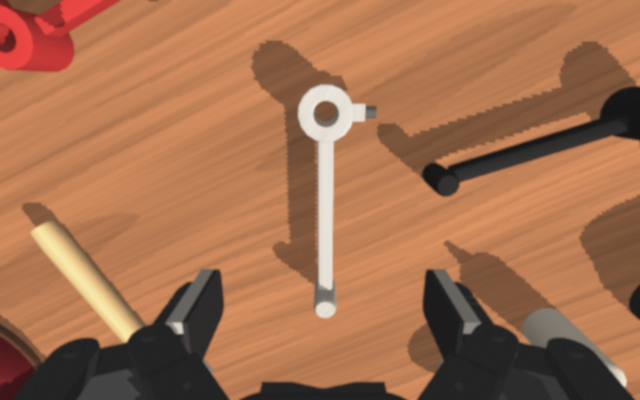

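Run:
```python
from h import *
for i in range(3):
    c=cap('wrist','w2'); o=bot.get_obs(); print(o['eef_pos'],o['tcp_rot'])
for n,h,a in [('hub',48,(326,113)),('punch',50,(325,310))]: print(n,ray(c,*a,h),xyz(c,*a))
```

```text
[ 490.5281715  -204.25442924  187.59219682] [-3.13635793 -0.00339057  2.69903532]
[ 491.91737599 -201.69994379  188.73909102] [-3.13836054e+00 -2.32785878e-03  2.70208092e+00]
[ 493.0507477  -200.07107757  189.59419728] [-3.13956927e+00 -9.98627278e-04  2.70495570e+00]
hub [ 436.1388741  -172.50320333   48.        ] [ 439.15002809 -173.6105875    -1.06227182]
punch [ 597.36502236 -248.92031863   50.        ] [ 598.20565086 -249.31009515   48.680931  ]
```

View pics/w2.png

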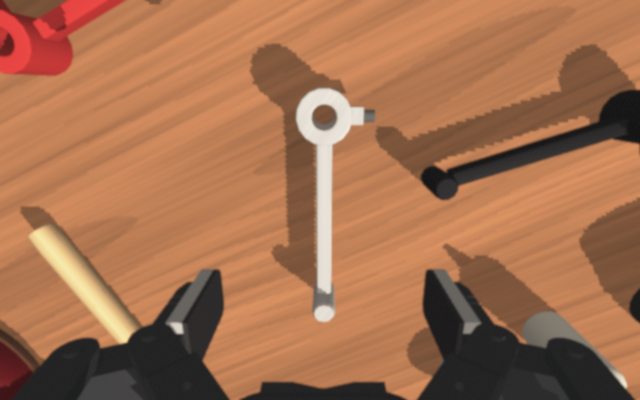

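Run:
```python
from h import *
for i in range(2):
    c=cap('wrist','w3'); o=bot.get_obs(); print(o['eef_pos'],o['tcp_rot'])
g=cv2.cvtColor(c['img'],cv2.COLOR_BGR2HSV)
m=((g[...,1]<50)&(g[...,2]>120)).astype('u1'); m[335:]=0
n,l,s,ce=cv2.connectedComponentsWithStats(m)
i=l[220,324]; print(s[i])
v,u=np.where(l==i)
hub=(u[v<150]); 
for r in (100,180,250,313): print(r,u[v==r].min(),u[v==r].max())
print('hubrows',v[abs(u-322)<2].min() , v.max())
cv2.imwrite('pics/w3c.png',cv2.resize(c['img'][70:340,230:420],None,fx=2.2,fy=2.2))
P=[]
for n,h,a in [('hub',48,(324,117)),('punch',50,(324,313))]: p=ray(c,*a,h);P.append(p);print(n,p)
d=P[1]-P[0]; print(np.degrees(np.arctan2(d[1],d[0])),np.hypot(*d[:2]))
```

```text
[ 493.79037806 -199.17468219  190.19355813] [-3.14020490e+00  1.56176495e-04  2.70703200e+00]
[ 494.22667993 -198.75829332  190.56816583] [-3.14043592e+00  9.51295086e-04  2.70829389e+00]
[ 292   87   70  232 4785]
100 296 343
180 313 327
250 313 326
313 310 328
hubrows 87 318
hub [ 440.49246665 -172.90056413   48.        ]
punch [ 603.62366727 -248.53885937   50.        ]
-24.875523747963385 179.81362663987545
```

View pics/w3c.png

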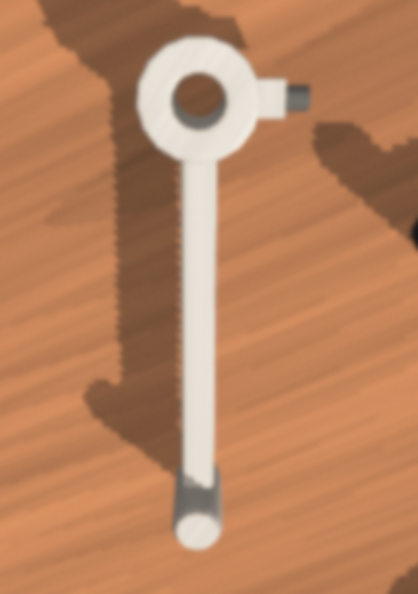

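drive_tool(
  offset=[
    [-1,-1,-20],
    [-1.5,-1.7,-40],
    [-1.5,-1.7,-60],
    [-1.5,-1.7,-80],
    [-1.5,-1.7,-98],
    [-1.5,-1.7,-112],
    [-1.5,-1.7,-120],
    [-1.5,-1.7,-125],
    [-1.5,-1.7,-125],
    [-1.5,-1.7,-125],
  ],
  rotation=[
    [0,0,0],
    [0,0,0],
    [0,0,0],
    [0,0,0],
    [0,0,0],
    [0,0,0],
    [0,0,0],
    [0,0,0],
    [0,0,0],
    [0,0,0],
  ],
  hand=[85,85,85,85,85,85,85,85,85,85],
)

```text
clock: 3.45
eef_pos: [493.3, -200.6, 66.2]
tcp_rot: [-3.141, 0.002, 2.708]
wrist_force: [-0.0, -0.0, 0.6]
grip_width: 0.995
```

Run:
```python
from h import *
c=cap('wrist','w4'); o=bot.get_obs(); print(o['eef_pos'],o['tcp_rot'])
print(((c['pose']@np.linalg.inv(c['mount']))[:3,3]))
```

```text
[ 493.322752   -200.66453666   66.30579921] [-3.14083468e+00  2.26698364e-03  2.70819598e+00]
[ 493.26928273 -200.59809313   66.2059863 ]
```

View pics/w4.png

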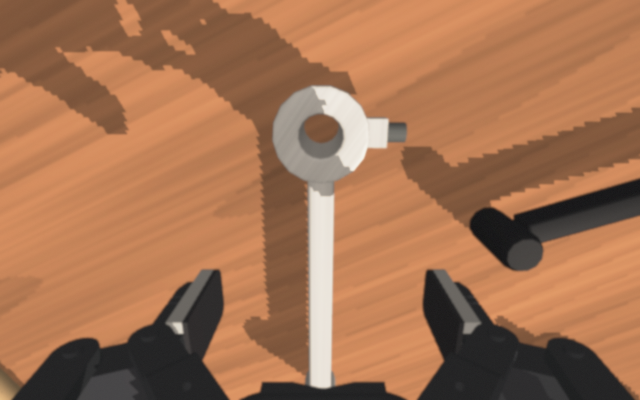

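Run:
```python
from h import *
c=dict(np.load('w4.npz'))
h=ray(c,321,134,48);b=ray(c,320.5,300,34);print(h,b,c['pose'])
t=np.array([493.3,-200.65]);d=t-h[:2];print(np.hypot(*d),np.degrees(np.arctan2(d[1],d[0])))
```

```text
[ 437.22040071 -174.88057226   48.        ] [ 524.01478736 -215.67176007   34.        ] [[ 4.20450508e-01 -8.61212234e-01 -2.85543094e-01  4.19251793e+02]
 [ 9.07315069e-01  3.98788580e-01  1.33217994e-01 -1.65528958e+02]
 [-8.57641247e-04 -3.15089126e-01  9.49061698e-01  2.07276805e+02]
 [ 0.00000000e+00  0.00000000e+00  0.00000000e+00  1.00000000e+00]]
61.71697386330768 -24.67949967049155
```

drive_tool(
  offset=[
    [-0.5,0.2,-10],
    [-0.8,0.3,-20],
    [-0.8,0.3,-30],
    [-0.8,0.3,-40],
    [-0.8,0.3,-48],
    [-0.8,0.3,-53],
    [-0.8,0.3,-56],
    [-0.8,0.3,-57.5],
    [-0.8,0.3,-57.5],
    [-0.8,0.3,-57.5],
  ],
  rotation=[
    [0,0,0],
    [0,0,0],
    [0,0,0],
    [0,0,0],
    [0,0,0],
    [0,0,0],
    [0,0,0],
    [0,0,0],
    [0,0,0],
    [0,0,0],
  ],
  hand=[85,85,85,85,85,85,85,85,85,85],
)

```text
clock: 4.5
eef_pos: [492.8, -200.5, 9.1]
tcp_rot: [-3.141, 0.003, 2.708]
wrist_force: [-0.3, -0.0, -0.1]
grip_width: 0.995
```

drive_tool(
  offset=[
    [0,0,0],
    [0,0,0],
    [0,0,0],
    [0,0,0],
    [0,0,0],
    [0,0,0],
    [0,0,0],
    [0,0,0],
    [0,0,0],
    [0,0,0],
  ],
  rotation=[
    [0,0,0],
    [0,0,0],
    [0,0,0],
    [0,0,0],
    [0,0,0],
    [0,0,0],
    [0,0,0],
    [0,0,0],
    [0,0,0],
    [0,0,0],
  ],
  hand=[60,40,20,8,5,5,5,5,5,5],
)

```text
clock: 5.5
eef_pos: [492.9, -200.9, 9.4]
tcp_rot: [-3.141, 0.003, 2.708]
wrist_force: [-1.6, -2.1, 4.5]
grip_width: 0.151
```

drive_tool(
  offset=[
    [0,0,3],
    [0,0,8],
    [0,0,15],
    [0,0,23],
    [0,0,31],
    [0,0,39],
    [0,0,45],
    [0,0,49],
    [0,0,50],
    [0,0,50],
  ],
  rotation=[
    [0,0,0],
    [0,0,0],
    [0,0,0],
    [0,0,0],
    [0,0,0],
    [0,0,0],
    [0,0,0],
    [0,0,0],
    [0,0,0],
    [0,0,0],
  ],
  hand=[0,0,0,0,0,0,0,0,0,0],
)

```text
clock: 6.5
eef_pos: [492.8, -200.8, 59.4]
tcp_rot: [-3.141, 0.003, 2.708]
wrist_force: [-0.5, 0.4, -7.6]
grip_width: 0.15
```

Run:
```python
from h import *
c=cap('wrist','w5'); s=cap('side','s5'); o=bot.get_obs(); print(o)
cv2.imwrite('pics/s5c.png',cv2.resize(s['img'][180:280,230:400],None,fx=4,fy=4))
```

```text
{'clock': 6.6, 'qpos': array([-0.20531742,  0.25415198,  0.60796949,  1.9562408 , -0.17246834,
        0.9796258 ,  1.62092758]), 'dq': array([-0.00093692,  0.00142873,  0.00050108,  0.0016975 , -0.00110741,
        0.00035511, -0.00056973]), 'tau': array([ 1.03093764e-03, -3.77124131e+01,  5.03987879e+00, -2.95414478e+01,
        1.86812488e-02, -4.49433317e-02, -5.97841808e-04]), 'eef_pos': array([ 492.56081107, -200.79877204,   59.03711192]), 'tcp_rot': array([-3.14057651e+00,  2.61026534e-03,  2.70787887e+00]), 'wrist_force': array([-0.0698165 ,  0.49959863, -6.35366372]), 'moment': array([-0.00401105,  0.05200498, -0.02276828]), 'grip_width': 0.15311428035033905}
```

View pics/w5.png

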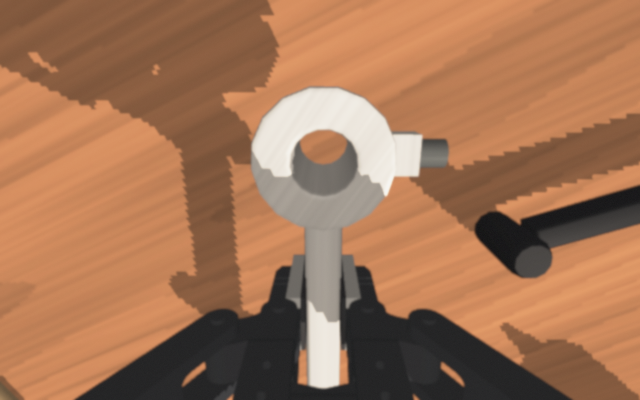

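View pics/s5c.png

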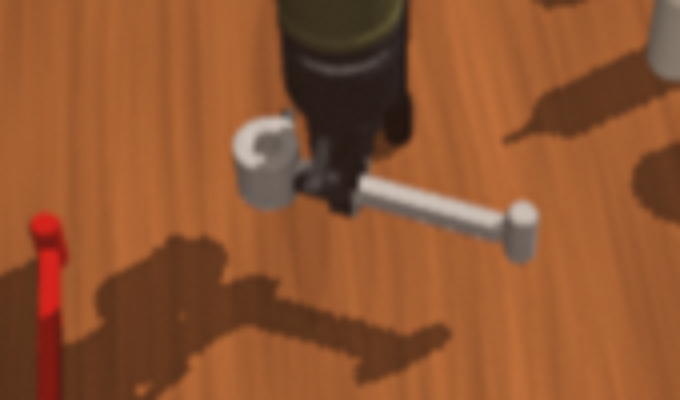

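Run:
```python
from h import *
c=dict(np.load('w5.npz'));s=dict(np.load('s5.npz'))
P=cloud(c)
print('hub top pts',[P[r,u].round(1).tolist() for r,u in((100,324),(150,265),(150,382),(200,275),(200,375),(120,290),(215,324))])
print('bar',[P[r,322].round(1).tolist() for r in(240,260,340,360,375)])
print('hub',ray(c,324,158,98))
D=cloud(s)
for n,a in(('hubrim',(293,214)),('punch',(522/4+230,209/4+180))): u,v=int(round(a[0])),int(round(a[1]));print(n,D[v,u],D[v+1,u],D[v,u+1],ray(s,*a,100))
for x in range(370,500,20):print(D[int(180+ (185+ (x-370)*42/130)/4),int(230+x/4)].round(1))
```

```text
hub top pts [[422.2, -167.0, 96.0], [427.8, -188.9, 96.8], [442.4, -157.4, 96.7], [442.9, -193.3, 96.7], [456.2, -165.2, 96.0], [423.2, -178.5, 94.9], [454.3, -181.8, 95.3]]
bar [[466.8, -188.4, 83.3], [474.9, -192.2, 81.9], [507.1, -207.1, 83.1], [516.3, -211.4, 83.0], [524.2, -215.1, 82.0]]
hub [ 437.06598891 -173.8903247    98.        ]
hubrim [ 431.60732908 -169.777549     99.54254367] [ 431.36164355 -171.21786486   97.00069186] [ 434.21607977 -167.33452957   95.97826331] [ 431.61851407 -170.12847888  100.        ]
punch [ 602.30163008 -249.05081246  101.63273524] [ 601.70104473 -252.83061528  102.57147054] [ 605.30977768 -247.41505817   98.85255215] [ 603.72374897 -248.85198061  100.        ]
[ 506.5 -205.8   82.8]
[ 519.4 -212.1   85.1]
[ 532.1 -219.6   84.5]
[ 544.6 -227.4   84.3]
[ 557.6 -231.    82.9]
[ 569.6 -240.9   85.9]
[ 582.7 -243.4   82.8]
```

drive_tool(
  offset=[
    [0,0,10],
    [0,0,25],
    [0,0,40],
    [0,5,55],
    [0,15,75],
    [0,30,95],
    [0,50,115],
    [0,72,135],
    [0,95,145],
    [0,115,150],
  ],
  rotation=[
    [0,0,0],
    [0,0,0],
    [0,0,0],
    [0,0,0],
    [0,0,0],
    [0,0,0],
    [0,0,0],
    [0,0,0],
    [0,0,0.02],
    [0,0,0.04],
  ],
  hand=[0,0,0,0,0,0,0,0,0,0],
)

```text
clock: 7.6
eef_pos: [493.3, -84.4, 211.6]
tcp_rot: [3.14, 0.006, 2.749]
wrist_force: [0.4, -0.1, -7.6]
grip_width: 0.151
```

drive_tool(
  offset=[
    [0,20,0],
    [0,40,0],
    [0,60,0],
    [0,80,0],
    [0,100,0],
    [0,120,0],
    [-3,140,0],
    [-5,160,0],
    [-8,178,0],
    [-10,190,0],
  ],
  rotation=[
    [0,0,0.02],
    [0,0,0.04],
    [0,0,0.06],
    [0,0,0.08],
    [0,0,0.1],
    [0,0,0.12],
    [0,0,0.14],
    [0,0,0.16],
    [0,0,0.18],
    [0,0,0.2],
  ],
  hand=[0,0,0,0,0,0,0,0,0,0],
)

```text
clock: 8.6
eef_pos: [482.7, 107.9, 211.5]
tcp_rot: [3.14, 0.005, 2.953]
wrist_force: [0.9, -0.7, -6.4]
grip_width: 0.148
```

drive_tool(
  offset=[
    [0,16,0],
    [-1,32,0],
    [-2,48,0],
    [-3,64,0],
    [-4,80,0],
    [-5,95,0],
    [-5,108,0],
    [-5,118,0],
    [-5,124,0],
    [-5,126,0],
  ],
  rotation=[
    [0,0,0.015],
    [0,0,0.03],
    [0,0,0.045],
    [0,0,0.06],
    [0,0,0.075],
    [0,0,0.09],
    [0,0,0.1],
    [0,0,0.11],
    [0,0,0.112],
    [0,0,0.112],
  ],
  hand=[0,0,0,0,0,0,0,0,0,0],
)

```text
clock: 9.6
eef_pos: [477.7, 234.6, 211.4]
tcp_rot: [3.14, 0.005, 3.065]
wrist_force: [0.7, -0.0, -8.1]
grip_width: 0.151
```

Run:
```python
from h import *
for i in range(2): c=cap('scene','c6')
s=cap('side','s6'); w=cap('wrist','w6'); o=bot.get_obs(); print(o['clock'],o['eef_pos'],o['tcp_rot'],o['wrist_force'])
cv2.imwrite('pics/z6.png',np.hstack([cv2.resize(c['img'][140:300,390:520],None,fx=3,fy=3),cv2.resize(s['img'][40:200,240:370],None,fx=3,fy=3)]))
```

```text
9.8 [477.9492681 233.0817497 211.4709972] [3.14052289 0.0053088  3.06349719] [ 0.52533964  0.19042435 -7.6354163 ]
```

View pics/z6.png

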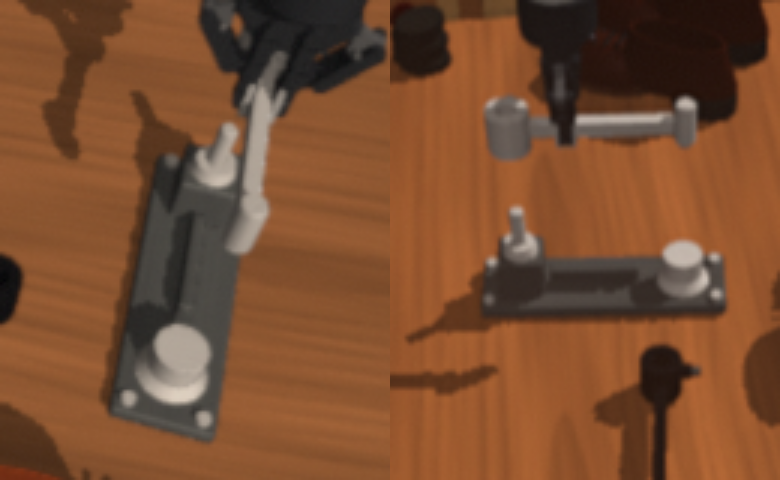

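View pics/w6.png

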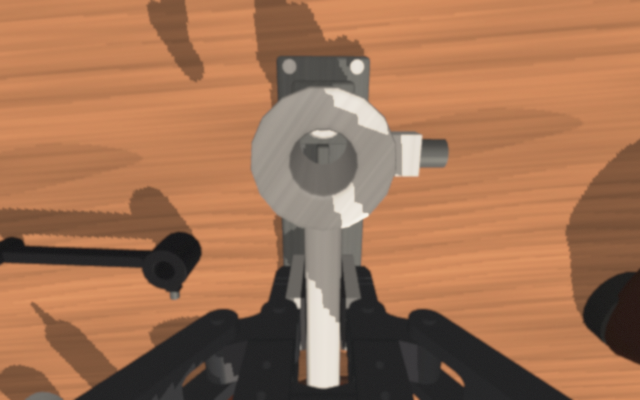

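drive_tool(
  offset=[
    [0,0,-5],
    [0,0,-11],
    [0,0,-18],
    [0,0,-25],
    [0,0,-32],
    [0,0,-39],
    [0,0,-44],
    [0,0,-48],
    [0,0,-50],
    [0,0,-50],
  ],
  rotation=[
    [0,0,0],
    [0,0,0],
    [0,0,0],
    [0,0,0],
    [0,0,0],
    [0,0,0],
    [0,0,0],
    [0,0,0],
    [0,0,0],
    [0,0,0],
  ],
  hand=[0,0,0,0,0,0,0,0,0,0],
)

```text
clock: 10.8
eef_pos: [477.9, 233.0, 161.2]
tcp_rot: [3.141, 0.005, 3.064]
wrist_force: [-0.3, 0.0, -7.4]
grip_width: 0.15
```

Run:
```python
from h import *
for i in range(4): w=cap('wrist','w7')
c=cap('scene','c7');s=cap('side','s7');  o=bot.get_obs(); print(o['clock'],o['eef_pos'],o['tcp_rot'],o['wrist_force'])
f=lambda i:cv2.resize(i,None,fx=5,fy=5,interpolation=cv2.INTER_CUBIC)
cv2.imwrite('pics/z7.png',f(s['img'][60:180,260:360]))
cv2.imwrite('pics/z7c.png',f(c['img'][150:270,430:490]))
cv2.imwrite('pics/z7w.png',f(w['img'][40:160,250:400]))
```

```text
11.1 [478.15086625 233.1894928  161.810578  ] [3.14014092 0.00586074 3.06358382] [-0.09927712 -1.3948062  -7.16213477]
```

View pics/z7.png

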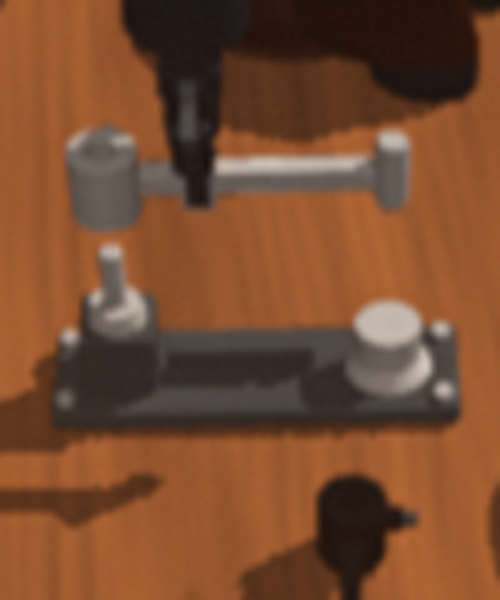

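View pics/z7c.png

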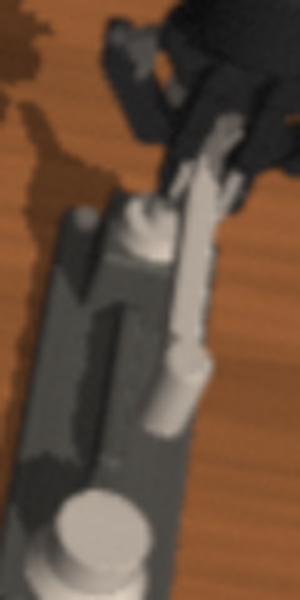

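View pics/z7w.png

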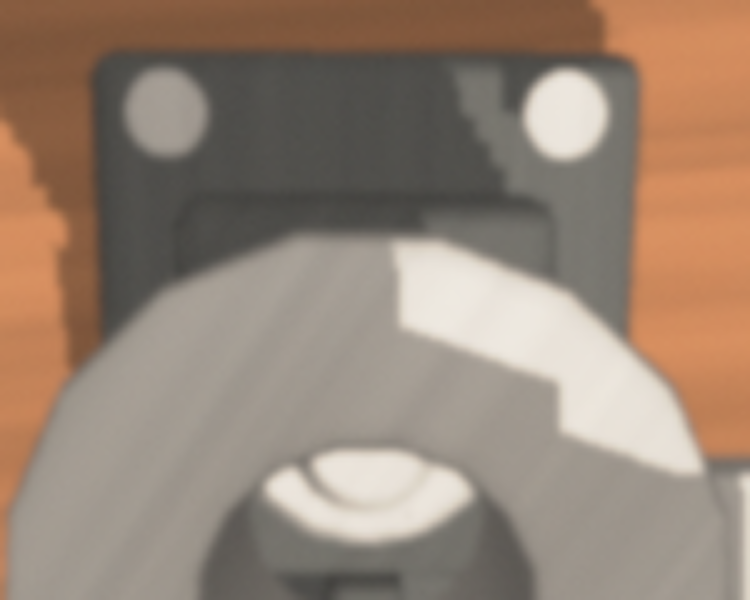

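Run:
```python
from h import *
c=dict(np.load('c7.npz'));s=dict(np.load('s7.npz'));w=dict(np.load('w7.npz'))
g=lambda o,x,y:(o[0]+x/5-.4,o[1]+y/5-.4)
z0=152
for n,h,a in [('hub',z0+48,(102,149)),('punch',z0+50,(393,138)),('post',120,(111,252)),('anvil',54,(388,325))]: print('side',n,ray(s,*g((260,60),*a),h).round(1),xyz(s,*g((260,60),*a)).round(1))
for n,h,a in [('punch',z0+50,(190,358)),('anvil',54,(103,530))]: print('scene',n,ray(c,*g((430,150),*a),h).round(1),xyz(c,*g((430,150),*a)).round(1))
for n,h,a in [('hub',z0+48,(366,590)),('pinfar',120,(368,448)),('fl',16,(97,60)),('fr',16,(637,60))]: print('wrist',n,ray(w,*g((250,40),*a),h).round(1),xyz(w,*g((250,40),*a)).round(1))
P=cloud(w); m=(P[...,2]>195)&(P[...,2]<207); q=P[m]
print('w hubtop z',np.median(q[:,2]), q[:,0].min(),q[:,0].max(),q[:,1].min(),q[:,1].max())
u=P[200:,:]; bar=P[240:380,322]; print(bar[::15].round(1))
D=cloud(s)
for v in range(60,120):
  r=D[v,330:345];k=r[(r[:,2]>140)&(r[:,2]<230)]
  if len(k):print(v,len(k),k.mean(0).round(1))
```

```text
side hub [420.2 241.3 200. ] [420.  247.3 195.4]
side punch [600.  229.1 202. ] [599.9 228.5 202.5]
side post [418.9 239.3 120. ] [418.9 241.7 118. ]
side anvil [597.4 223.4  54. ] [597.6 225.1  52.5]
scene punch [596.6 225.8 202. ] [597.3 225.6 202.9]
scene anvil [596.1 224.3  54. ] [597.4 223.9  56. ]
wrist hub [416.6 239.  200. ] [449.3 236.7  34.9]
wrist pinfar [417.8 239.2 120. ] [408.7 239.7 197.4]
wrist fl [369.4 202.4  16. ] [369.1 202.   13. ]
wrist fr [375.8 283.4  16. ] [374.5 286.2  -2.2]
w hubtop z 198.8050960685738 396.2893425157615 488.86721698337635 198.3888242424708 271.74901738849815
[[450.4 236.  184.3]
 [456.6 235.6 184.2]
 [462.7 235.1 184.5]
 [468.4 234.6 185.8]
 [475.6 234.  184.9]
 [482.5 233.5 184.9]
 [489.6 232.9 185. ]
 [497.  232.3 184.9]
 [505.1 231.7 184.4]
 [511.3 231.2 186.1]]
87 5 [599.2 227.4 204.1]
88 7 [598.6 223.  203.7]
89 7 [598.3 219.8 202.4]
90 7 [597.8 215.9 201.6]
91 7 [597.8 215.6 198. ]
92 12 [590.6 220.4 191.2]
93 12 [590.3 217.5 189.6]
94 12 [590.1 215.5 187.3]
95 12 [590.2 216.4 182.8]
96 12 [590.4 217.4 178.1]
97 12 [590.3 216.  175.3]
98 11 [590.8 217.4 170.3]
99 7 [598.  214.6 167.9]
100 7 [598.1 215.2 163.5]
101 5 [598.2 215.2 159.5]
102 2 [596.8 216.7 154.5]
```

Run:
```python
from h import *
w=dict(np.load('w7.npz'))
g=lambda o,x,y:(o[0]+x/5-.4,o[1]+y/5-.4)
print(ray(w,*g((250,40),370,508),120), ray(w,*g((250,40),368,541),77), ray(w,*g((250,40),368,448),200))
print(ray(w,*g((250,40),368,235),200))
o=bot.get_obs(); print(o['clock'],o['eef_pos'],o['tcp_rot'],o['wrist_force'])
```

```text
[423.92901438 238.94823982 120.        ] [434.6294159  238.01780193  77.        ] [408.39891739 239.7406905  200.        ]
[396.78018228 240.65215823 200.        ]
11.1 [478.15086625 233.1894928  161.810578  ] [3.14014092 0.00586074 3.06358382] [-0.09927712 -1.3948062  -7.16213477]
```

drive_tool(
  offset=[
    [-0.5,0,-0.5],
    [-1,0,-1],
    [-1.5,0,-1.5],
    [-2,0,-2],
    [-2,0,-2],
    [-2,0,-2],
    [-2,0,-2],
    [-2,0,-2],
    [-2,0,-2],
    [-2,0,-2],
  ],
  rotation=[
    [0,0,0],
    [0,0,0],
    [0,0,0],
    [0,0,0],
    [0,0,0],
    [0,0,0],
    [0,0,0],
    [0,0,0],
    [0,0,0],
    [0,0,0],
  ],
  hand=[0,0,0,0,0,0,0,0,0,0],
)

```text
clock: 12.1
eef_pos: [476.2, 233.2, 159.8]
tcp_rot: [3.14, 0.006, 3.064]
wrist_force: [-0.0, -0.3, -7.2]
grip_width: 0.151
```

Run:
```python
from h import *
o=bot.get_obs(); print(o['clock'],o['eef_pos'],o['tcp_rot'],o['wrist_force'],abs(o['dq']).max())
w=cap('wrist','w8');s=cap('side','s8');c=cap('scene','c8')
o=bot.get_obs(); print(o['clock'],o['eef_pos'],o['tcp_rot'],o['wrist_force'],abs(o['dq']).max())
f=lambda i:cv2.resize(i,None,fx=5,fy=5,interpolation=cv2.INTER_CUBIC)
cv2.imwrite('pics/z8.png',np.hstack([f(s['img'][60:160,260:350]),cv2.resize(w['img'][40:160,260:400],(583,500))])[:, :800])
```

```text
12.1 [476.15608023 233.20294627 159.77862885] [3.14012352 0.00582126 3.06351675] [-2.41201823e-03 -3.42352144e-01 -7.15109353e+00] 0.0021426686222723403
12.25 [476.13543577 233.16379264 159.77192368] [3.14019796 0.00577599 3.06354299] [ 0.73312195  0.0800605  -7.54563462] 0.0012527781076136983
```

View pics/z8.png

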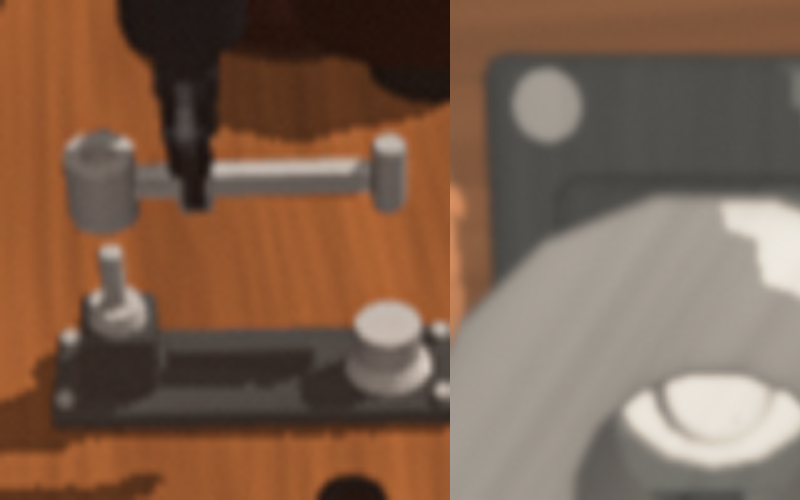

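View pics/c8.png

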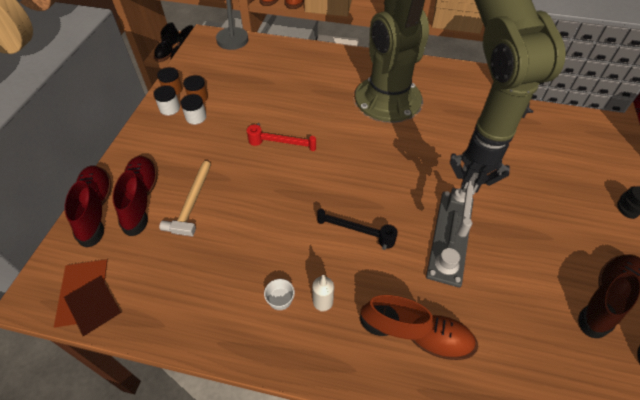

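```bash
python3 -c "
from rig import order
print(order.job_done())"
```

```text
the job is handed in; nothing more can be done
None
```

I picked up the bare-steel lever by its balance point and am holding it level over the press, with the bore over the post and the punch over the anvil. The job was handed in at about 12 s of the 40 s allowed.

- **Height:** by the arm's readings, the hub's underside is at about 150 mm, which leaves about 30 mm above the post's top. I worked this out from the grip height and did not measure the gap directly.
- **Alignment:** before the last move the cameras disagreed on how far off the hub was along the press, from about 1 to 3 mm. I split the difference and shifted it 2 mm. By the arm's readings and the earlier camera estimates, I expect the hub and punch to be within about 2 mm of the post and anvil. I checked the final position only by eye, in close-ups from two cameras.
- **Sideways:** the arm's readings put the lever within about 0.1° of the foot's direction. The wrist camera showed the hub centred on the post. The scene and side cameras put the hub and punch 1.5 to 5 mm off in that direction. I made no correction, because the larger side-camera figures depend on the assumed height.
- **Steadiness:** the arm was nearly still at the end, and the steady load was about 7.5 N, as expected for the lever. I saw no sign of touching the press.
- **Other items:** the last scene picture shows the shoe, glue bottle, tin and hammer where they were at the start.

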